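# Chock the bamboo brush pot on the carving board

## Task

The bamboo brush pot only leans on two pegs of the sloping carving board and would roll under the knife: fetch the wedge chock, set it on the board thin end uphill, and slide it between the pegs against the middle of the pot's low side, pushing the pot up against the floating stop bar and the bar back until it rests hard on its rail. Press it home there with about one kilogram of push, never over one and a half (thin bamboo cracks), then let go and leave the pot held between chock and bar, the chock flat and square on the board. The drawing on the pot is fresh, so touch it only with the chock, and leave everything else on the bench where it is.

Things in the scene. Friction and masses are not known exactly. Their poses are not given: they have to be found in the camera images.
- chock_grip (a point): Wedge chock, orange-brown wood, black rubber sole that holds on the slope, 120 mm long, 44 wide (along y), 34 high, 0.15 kg, sole down on the bench. x points to its thin end. The rear 78 mm is a plain block, then the top falls 37 degrees to a 2 mm edge. Point: its balance point, 17 mm above the sole, 51 from the rear, 69 from the edge; about 80 mm downhill of the pot's centre on first touch.
- pot_center (a point): Bamboo brush pot: straw-coloured tube with an ink drawing, 70 mm in diameter, 150 long, 0.24 to 0.44 kg, lying across the slope, its low side on the pegs. The point is its centre; y is along its axis, x and z turn as it rolls. 4 to 34 mm to go to the stop bar. Rolling it up takes about 1 to 3 N, with the sliding bar up to 5 N; once the bar rests on the rail the push rises steeply (mind the sole's drag if you press down).
- bed (a point): Carving board, 320 mm long along its 8 degree slope, 230 mm wide, fixed. This point: middle of its upper face, 38 mm above the bench. x points uphill along the face, z square to it (up), y level across it. The face reaches from x = -160 (low edge, 16 mm above the bench) to +160.
- pegs (a point): Two fixed upright wooden pegs in the board, 14 mm thick, 25 mm high, on which the pot leans at the start. This point: on the board's face, half-way between them; axes as the board's. The pegs stand at its y = -60 and +60 mm: 106 mm are free between them.
- bar_face (a point): Floating stop bar: cork-faced wooden bar across the board, 170 mm wide, 18 thick, 40 high, on two pins in front of a dark rail clamped across the board. It slides uphill under 2 N by its play of 2 to 20 mm (not measured) and then rests hard on the rail. Point: foot of its downhill face, mid-width; axes as the board's. With the pot against it the pot's centre is at x = -35, z = 35 here.
- jar: Bystander: brown and cream lidded ceramic tea jar, 75 mm wide, 116 mm high; origin under its centre.
- thread_cone: Bystander: cone of yellow binding thread, 54 mm wide, 96 mm high; origin under its centre.
- gouge: Bystander: carving gouge lying on the bench, 190 mm long, its wooden handle (22 mm thick) to its -x, steel blade to +x; origin on the bench below its ferrule.
- spare_pot: Bystander: another bamboo pot, standing, 62 mm wide, 110 mm high; origin under its centre.
- inkstone: Bystander: black inkstone slab 150 x 100 x 18 mm; origin under its centre.
- sanding_block: Bystander: cork sanding block 75 x 42 x 30 mm, a plain box, not a chock; origin under its centre.
Things that resemble listed ones, but are neither listed nor needed, are in the scene too. Several things look just like the part that bears chock_grip: the one meant starts farthest to the robot's right.

How it is judged:
By the outcome, as a careful person would: the job done as asked, in the order asked, and still so for the second after the job is handed in, with the robot touching nothing.
It also fails if it takes over 51 s, if anything falls off the work surface, if the arm or the gripper's body presses on something with over 40 N, if the wrist force passes 120 N, or if a joint passes its speed limit or range.

## Robot

A 6-joint arm with a two-finger parallel gripper is mounted at the origin on the work surface. World frame = base frame: x ahead of the robot, y to its left, z up, the work surface at z = 0. Lengths are in m, angles in rad, forces in N, time in s.
With the tool pointing down it reaches from about 0.375 to 0.9 m from the base axis. Payload 3.1 kg.
Tool frame: the origin (TCP) lies midway between the tips of the shut fingers; the grasp point (between the pads) lies 19 mm behind it; z points along the fingers, y is the line along which they close (so a half turn about z gives the same grasp; the last joint's range is limited). The gripper opens to 85 mm and grips with 20 to 120 N. Pads are 22 mm wide; open, the fingers measure 114 mm over their backs; the gripper's body (76 mm by 85 mm) begins 54 mm behind the grasp point. The pads swing forward as they close: fully open they stand 13 mm farther back than shut.
Start: joints at [-1.518, 0.527, 1.433, -0, 1.181, -0.178], TCP at [0.143, -0.608, 0.231] pointing down, gripper open.
Joint ranges: [-3.08, 3.08], [-0.75, 2.2], [0.22, 2.44], [-1.43, 4.57], [0, 2.65], [-2.85, 2.85]. Speed limits (rad/s): [2.79, 2.79, 3.14, 3.14, 3.14, 3.14].

## Interface

Orientations are given as a unit quaternion [x, y, z, w].
In Python, from station import manip gives the robot as it stands. The module is installed in compiled form; this text tells all that it offers.
- The arm moves only by the tool apply_moves, never from a script. Its arguments are lists of equal length, an entry for each row: "claw": the gripper's target within -1 to 1 (fully open at 1, half-way at 0, shut at -1); "travel": the shift along the tool's x, y, z scaled (see below), a list of three; "turn": the turn, a rotation vector about the tool's x, y, z scaled (see below), a list of three. In form: {"claw": [claw, ...], "travel": [[dx, dy, dz], ...], "turn": [[rx, ry, rz], ...]}. A call has 1 to 5 rows; each row is the pose to reach, as a shift and turn from the pose commanded when the call began, along the tool's axes at that moment, turning the shorter way round; what a row does not reach only later rows make up. The controller multiplies each number of a shift by 800 mm and each number of a turn by 180 degrees. A row lasts 1/12 s, in which the tool goes at most 41.7 mm and 7.16 degrees, less where a joint would pass 70% of its speed; a pose out of reach is approached as far as the arm can. A call with a number of a shift or a turn outside -1 to 1 is refused whole. A call with a gripper value outside its range is refused whole. The fingers move at their own pace and stop on an object; "newtons" is the grip in N (left out, the last holds). Time passes only in rows, so rows that repeat a pose let the fingers close. It gives the time, the measured TCP pose, the force, the opening and the grip force at its end, in the units of the state.
- manip.sense(): the state, without advancing time (a new reading comes with each control period).
- manip.snapshot(name): name is "scene" or "top"; returns a dict with "pixels" (384x512x3 uint8, red, green, blue), "depth" (384x512 float32, m along the optical axis (not along the pixel's ray), 0 where there is no reading), "intrinsics" (3x3 intrinsics, pixels), "R" (3x3) and "t" (3): a world point X has camera coordinates R X + t. Camera axes: x right, y down, z forward; pixel columns grow to the right and rows downward; lengths in m; the calibration is good to about 2 mm. A picture is of the moment at which its call begins.
- manip.sign_off(): hands the job in; it is judged then, once.
The state is a dict: "t": time; "q": joint angles; "qd": joint speeds; "tau": joint torques, N m; "tcp_pos": TCP position; "tool_rot": TCP orientation; "force": force on the tool from outside, world axes, zero at the start; "ft_torque": the same for the moment, N m; "finger_gap": opening from 0.0 (shut) to 1.0 (fully open); "gripper_force": force on a finger pad.
Only numpy, scipy, OpenCV 4.12 (cv2) and the standard library are available. Lean on these libraries where they do the work, as an engineer would, in place of code of your own. Each camera call takes 0.05 s, during which the arm holds its last target. There are 200 camera calls.

## Working session

There is one attempt and no reset: what is moved stays moved. The work goes in short steps, Python scripts to look and compute and a tool call to move; the robot and the scene stay as the last step left them, time stands still between calls to the robot, and variables do not carry over. Pictures are saved under pics/ and viewed, at most 10 in all, crops included, and the job is handed in when it is done.

Besides the shell and the picture viewer there is one more tool, called after ">>>" as name(argument=value, ...) on one line, values as JSON. apply_moves: Moves the arm, as the interface text tells. Shifts and turns lie within -1 to 1; 1 stands for 800 mm of shift or 180 degrees of turn. Its arguments: {"type":"object","properties":{"claw":{"type":"array","items":{"type":"number"}},"travel":{"type":"array","items":{"type":"array","items":{"type":"number"}}},"turn":{"type":"array","items":{"type":"array","items":{"type":"number"}}},"newtons":{"type":"number"}},"required":["claw","travel","turn"]}

```bash
mkdir -p pics; python3 - <<'E'
from station import manip
import cv2,numpy as np
for n in("scene","top"):
    s=manip.snapshot(n); np.savez(n+"0.npz",**s)
    cv2.imwrite(f"pics/{n}0.png",cv2.resize(s["pixels"][:,:,::-1],(800,600),interpolation=cv2.INTER_CUBIC))
    print(n,s["intrinsics"].tolist(),s["R"].round(3).tolist(),s["t"].tolist())
print(manip.sense())
E
```

```text
scene [[349.5470340984651, 0.0, 253.29963719116583], [0.0, 349.5470340984651, 188.22740249122927], [0.0, 0.0, 1.0]] [[0.853, 0.521, -0.006], [0.335, -0.557, -0.76], [-0.399, 0.646, -0.65]] [-0.4950086870467454, -0.13188274768808617, 1.135828314173266]
top [[420.7667062321301, 0.0, 262.5707726894991], [0.0, 420.7667062321301, 184.97042787220343], [0.0, 0.0, 1.0]] [[-0.013, -1.0, 0.015], [-0.991, 0.011, -0.132], [0.132, -0.017, -0.991]] [0.007996415329968384, 0.5845540848334834, 1.3845331697562833]
{'t': 0.1, 'q': array([-1.51849726e+00,  5.28392426e-01,  1.43381042e+00,  3.90552385e-05,
        1.18138533e+00, -1.78504102e-01]), 'qd': array([-0.00043779, -0.00113087, -0.00132822, -0.00067915,  0.00136099,
       -0.00253085]), 'tau': array([-8.98944654e-05, -4.43305027e+01, -1.78586715e+01, -3.44794498e-04,
        3.92032831e-03,  2.07658552e-06]), 'tcp_pos': array([ 0.14297656, -0.60775159,  0.23040812]), 'tool_rot': array([ 9.93348985e-01,  1.15138172e-01,  8.09417938e-05, -9.94637100e-04]), 'force': array([-0.34310695,  0.34125115, -0.22768283]), 'ft_torque': array([-0.00260007,  0.03994879, -0.00930958]), 'gripper_force': 0.0, 'finger_gap': 0.9982022782084189}
```

View pics/scene0.png

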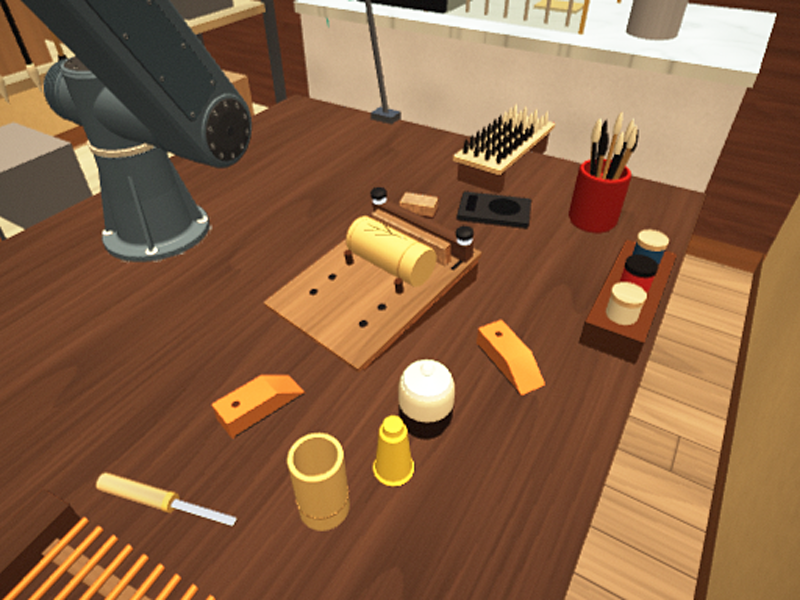

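View pics/top0.png

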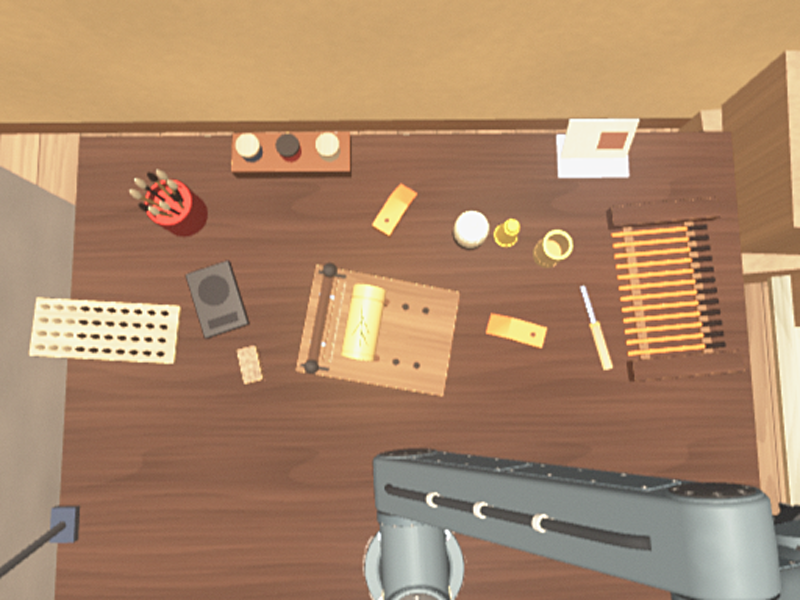

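The scene view shows two chocks, at (258,403) and (510,355). In the top view they are at (516,330) and (395,208), so the one at (516,330) is farthest right, with its thin end to the left (+y). The pot is at (362,322), the board corners at about (318,265), (459,291), (443,395) and (297,371), and the bar and rail at (325,320). Next, enlarged crops.

```bash
python3 - <<'E'
import cv2,numpy as np
s=np.load("top0.npz"); im=s["pixels"][:,:,::-1]
c=im[165:257,185:305]; cv2.imwrite("pics/c1.png",cv2.resize(c,None,fx=6.5,fy=6.5,interpolation=cv2.INTER_CUBIC))
c=im[190:235,300:360]; cv2.imwrite("pics/c2.png",cv2.resize(c,None,fx=12,fy=12,interpolation=cv2.INTER_CUBIC))
E
cat >h.py <<'E'
import numpy as np
def px(s,u,v,z=None):
    """world point of pixel: by depth, or on plane z"""
    K,R,t=s["intrinsics"],s["R"],s["t"]
    d=np.linalg.inv(K)@[u,v,1]
    if z is None: c=d*s["depth"][int(round(v)),int(round(u))]
    else:
        o=-R.T@t; r=R.T@d; return o+r*(z-o[2])/r[2]
    return R.T@(c-t)
def cloud(s):
    K,R,t=s["intrinsics"],s["R"],s["t"]
    h,w=s["depth"].shape; u,v=np.meshgrid(np.arange(w),np.arange(h))
    d=np.stack([u,v,np.ones_like(u)],-1)@np.linalg.inv(K).T*s["depth"][...,None]
    return (d-t)@R
E
```

```text
(no output)
```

View pics/c1.png

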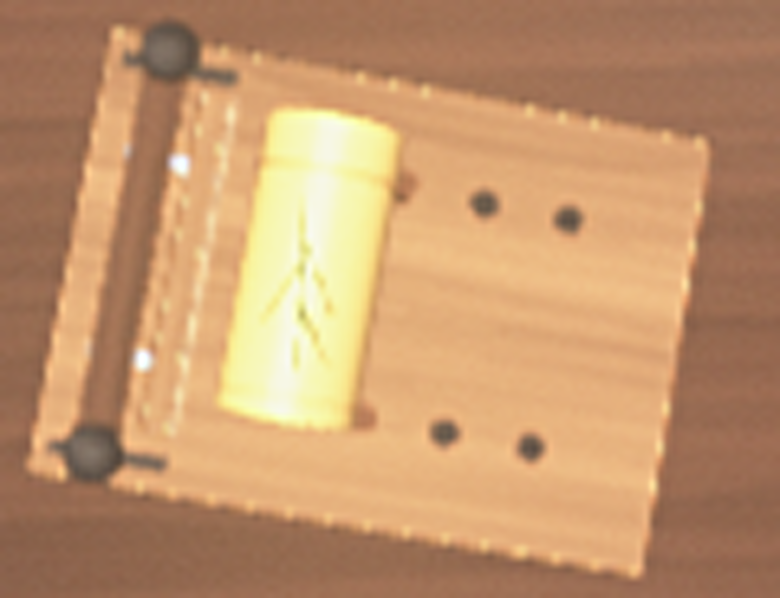

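View pics/c2.png

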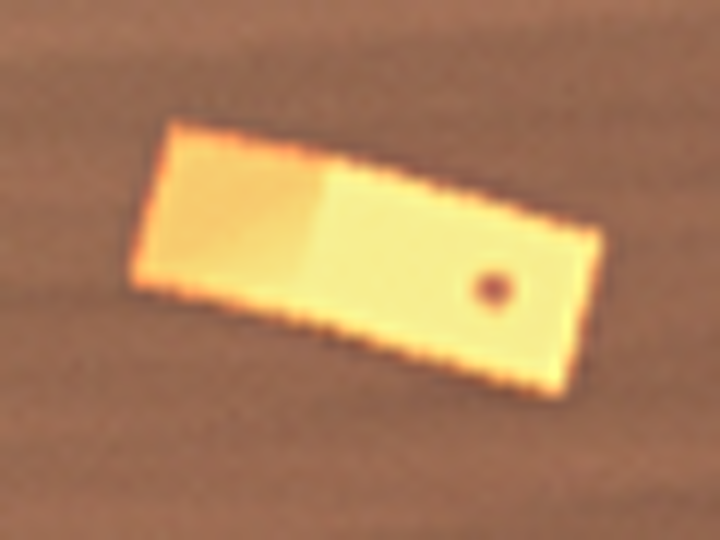

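c1 shows board corners at (112,28), (710,140), (640,577) and (28,470), pegs just right of the pot at (405,187) and (365,417), and the bar's downhill edge at about (237,100)–(172,435). c2 shows the chock's thin edge at (168,120)–(132,288), its ridge near x=325–305, and its rear at (605,235)–(565,398).

```bash
cat >m.py <<'E'
import numpy as np; from h import *
s=dict(np.load("top0.npz"))
A=lambda U,V:((U+.5)/6.5-.5+185,(V+.5)/6.5-.5+165)
B=lambda U,V:((U+.5)/12-.5+300,(V+.5)/12-.5+190)
P=cloud(s); f=lambda a:np.round(a,4).tolist()
# board plane
q=P[int(A(0,220)[1]):int(A(0,400)[1]),int(A(440,0)[0]):int(A(620,0)[0])].reshape(-1,3)
c=q.mean(0); n=np.linalg.svd(q-c)[2][2]; n*=np.sign(n[2]); print("board n",f(n),"slope",np.degrees(np.arccos(n[2])))
def pl(U,V,h=0):
    u,v=A(U,V); K,R,t=s["intrinsics"],s["R"],s["t"]; o=-R.T@t; r=R.T@np.linalg.inv(K)@[u,v,1]
    return o+r*((c+n*h-o)@n)/(r@n)
C=[pl(*k) for k in[(112,28),(710,140),(640,577),(28,470)]]
print("corners",[f(k) for k in C],"sizes",[round(np.linalg.norm(C[i]-C[(i+1)%4]),4) for i in range(4)])
bed=np.mean(C,0); X=(C[0]+C[3]-C[1]-C[2]); X-=n*(X@n); X/=np.linalg.norm(X); Y=np.cross(n,X)
print("bed",f(bed),"X",f(X),"Y",f(Y),"hdg from X",np.degrees(np.arctan2(X[1],X[0])))
L=np.stack([X,Y,n])
for nm,k in dict(pegA=(405,187,.025),pegB=(365,417,.025),h1=(484,203),h2=(568,219),h3=(444,433),h4=(531,447),bar1=(237,100,.04),bar2=(172,435,.04)).items(): print(nm,f(L@(pl(*k)-bed)))
# pot: cloud points
D=(P-bed)@L.T
m=(D[...,2]>.045)&(D[...,2]<.085)&(D[...,0]<.09)&(D[...,0]>-.06)&(abs(D[...,1])<.1)
d=D[m]; print("pot n",len(d),"zmax",np.percentile(d[:,2],98),f(d.min(0)),f(d.max(0)))
from scipy.optimize import least_squares
w=d[(abs(d[:,1])<.06)]
r=least_squares(lambda p:np.hypot(w[:,0]-p[0]-p[2]*w[:,1],w[:,2]-p[1])-.035,[.03,.035,0],loss="soft_l1",f_scale=.002); print("pot x,z,tilt",f(r.x))
bm=(D[...,2]>.03)&(D[...,2]<.05)&(abs(D[...,1])<.07)&(D[...,0]>.05)
print("bar pts x pct z~40:",np.percentile(D[bm][:,0],[0,2,5,25,50,75,95,100]).round(4))
# chock
rear=[px(s,*B(*k),.034) for k in[(605,235),(565,398)]]; edge=[px(s,*B(*k),.002) for k in[(168,120),(132,288)]]
ax=np.mean(edge,0)-np.mean(rear,0); print("chock rear",[f(k) for k in rear],"edge",[f(k) for k in edge],"len",np.linalg.norm(ax[:2]),"w",np.linalg.norm(rear[0]-rear[1]),np.linalg.norm(edge[0]-edge[1]))
ax[2]=0;ax/=np.linalg.norm(ax); print("balance",f(np.mean(rear,0)+ax*.051),"hdg",np.degrees(np.arctan2(ax[1],ax[0])))
u,v=B(420,260);print("chock top depth",f(P[int(v),int(u)]))
E
python3 m.py
```

```text
board n [-0.0471, -0.9985, 0.0268] slope 88.46571405116589
corners [[0.4097, 0.0336, 1.3778], [0.3716, 0.0426, 1.6483], [0.4067, 0.0441, 1.7633], [0.398, 0.0344, 1.3862]] sizes [np.float64(0.2734), np.float64(0.1202), np.float64(0.3774), np.float64(0.0144)]
bed [0.3965, 0.0387, 1.5439] X [0.0455, -0.0289, -0.9985] Y [0.9979, -0.0458, 0.0468] hdg from X -32.46468847604655
pegA [-0.1567, -0.0193, 0.025]
pegB [-0.1117, 0.0011, 0.025]
h1 [0.5874, 0.0265, -0.0]
h2 [-1.5311, -0.0925, 0.0]
h3 [0.4247, -0.011, 0.0]
h4 [3.2878, -0.0932, -0.0]
bar1 [-0.1494, -0.0262, 0.04]
bar2 [-0.1156, 0.003, 0.04]Traceback (most recent call last):
  File "m.py", line 21, in <module>
    d=D[m]; print("pot n",len(d),"zmax",np.percentile(d[:,2],98),f(d.min(0)),f(d.max(0)))
                                        ~~~~~~~~~~~~~^^^^^^^^^^^
    return _quantile_unchecked(
        a, q, axis, out, overwrite_input, method, keepdims, weights)
    return _ureduce(a,
                    func=_quantile_ureduce_func,
    ...<5 lines>...
                    overwrite_input=overwrite_input,
                    method=method)
    r = func(a, **kwargs)
    result = _quantile(arr,
                       quantiles=q,
    ...<2 lines>...
                       out=out,
                       weights=wgt)
    slices_having_nans = np.isnan(arr[-1, ...])
                                  ~~~^^^^^^^^^
IndexError: index -1 is out of bounds for axis 0 with size 0
```

```bash
python3 - <<'E'
s=open("m.py").read()
s=s.replace("q=P[","P[s['depth']<=0]=np.nan; print('nodepth',(s['depth']<=0).mean())\nq=P[").replace(".reshape(-1,3)\nc=",".reshape(-1,3); q=q[~np.isnan(q[:,0])]; q=q[abs(q[:,2]-np.median(q[:,2]))<.03]; print(len(q))\nc=")
open("m.py","w").write(s)
E
python3 m.py
```

```text
nodepth 0.0037994384765625
751
board n [-0.035, -0.1322, 0.9906] slope 7.857607378096218
corners [[0.638, 0.2031, 0.062], [0.5821, -0.1068, 0.0187], [0.3546, -0.0654, 0.0162], [0.4134, 0.2443, 0.0596]] sizes [np.float64(0.3179), np.float64(0.2312), np.float64(0.3182), np.float64(0.2284)]
bed [0.497, 0.0688, 0.0391] X [0.1802, 0.9741, 0.1363] Y [-0.983, 0.1833, -0.0103] hdg from X 79.52041142203835
pegA [-0.0013, -0.0589, 0.025]
pegB [-0.0018, 0.0592, 0.025]
h1 [-0.0458, -0.0607, -0.0]
h2 [-0.0908, -0.0606, -0.0]
h3 [-0.0458, 0.06, 0.0]
h4 [-0.0918, 0.0594, 0.0]
bar1 [0.091, -0.085, 0.04]
bar2 [0.0922, 0.0845, 0.04]
pot n 968 zmax 0.0742095185490248 [0.0058, -0.0846, 0.045] [0.0738, 0.0656, 0.078]
pot x,z,tilt [0.0396, 0.0355, 0.0038]
bar pts x pct z~40: [0.0669 0.0715 0.0731 0.0982 0.1091 0.1287 0.1376 0.1398]
chock rear [[0.4995, -0.2935, 0.034], [0.4539, -0.2804, 0.034]] edge [[0.5366, -0.1756, 0.002], [0.4883, -0.1638, 0.002]] len 0.12252302564038103 w 0.04743221774639102 0.04970979537801514
balance [0.4916, -0.2382, 0.034] hdg 73.05780176281901
chock top depth [0.4934, -0.238, 0.0405]
```

Sizes check out: board 318×230 mm, pegs at y=±59, slope 7.9°, pot diameter 70. The pot is about 9.5 mm off the peg midline, and the bar face is at x≈91. Next, the move helper and the pre-grasp.

```bash
cat >plan.py <<'E'
import sys,numpy as np
from scipy.spatial.transform import Rotation as Ro
from station import manip
rad=np.radians
def frame(h,s): # x uphill heading h, slope s, z into the face
    X=np.array([np.cos(rad(s))*np.cos(rad(h)),np.cos(rad(s))*np.sin(rad(h)),np.sin(rad(s))])
    Y=np.array([-np.sin(rad(h)),np.cos(rad(h)),0]); return np.stack([X,-Y,np.cross(X,-Y)],1)
CH,CR=np.array([.492,-.237,0]),frame(73.,0)      # chock foot, tool frame
BED,BR=np.array([.497,.0688,.038]),frame(79.5,8)
def at(o,R,x,y,z): return o+R@[x,-y,-z]
def show(p,R):
    S=manip.sense(); T=Ro.from_quat(S["tool_rot"]); q=T.inv()
    tr=q.apply(p-S["tcp_pos"]); ro=(q*Ro.from_matrix(R)).as_rotvec()
    print("travel",(tr/.8).round(4).tolist(),"turn",(ro/np.pi).round(4).tolist(),"rows",np.linalg.norm(tr)/.0417,np.degrees(np.linalg.norm(ro))/7.16)
def state():
    S=manip.sense(); M=Ro.from_quat(S["tool_rot"]).as_matrix()
    print("t",round(S["t"],2),"tcp",S["tcp_pos"].round(4),"bed xyz",((S["tcp_pos"]-BED)@BR*[1,-1,-1]*1e3).round(1),"F board(x,y,z)",(S["force"]@BR*[1,-1,-1]).round(2),"gap",round(S["finger_gap"],3),"grip",round(S["gripper_force"],1),"roterr",np.degrees(Ro.from_matrix(BR.T@M).as_rotvec()).round(2))
E
python3 -c "
from plan import *
show(at(CH,CR,-.025,0,.12),CR);state()"
```

```text
travel [0.5149, -0.3241, 0.1388] turn [-0.0005, -0.0004, -0.3321] rows 11.972630675055491 8.348729512297828
t 0.1 tcp [ 0.143  -0.6078  0.2304] bed xyz [-695.9  224.8  292.1] F board(x,y,z) [ 0.24  0.4  -0.26] gap 0.998 grip 0.0 roterr [-4.54 -7.   66.17]
```

>>> apply_moves(claw=[1, 1, 1, 1, 1], travel=[[0.042, -0.027, 0], [0.084, -0.053, 0], [0.126, -0.079, 0], [0.168, -0.106, 0], [0.21, -0.132, 0]], turn=[[0, 0, -0.035], [0, 0, -0.07], [0, 0, -0.105], [0, 0, -0.14], [0, 0, -0.175]], newtons=40)

```text
t: 0.52
tcp_pos: [0.2831, -0.4653, 0.2309]
tool_rot: [0.924, 0.383, 0.0, -0.001]
force: [0.8, -0.6, 0.8]
finger_gap: 1.0
gripper_force: 0.0
```

```bash
python3 -c "
from plan import *
show(at(CH,CR,-.025,0,.12),CR);state()"
```

```text
travel [0.3588, -0.0024, 0.1388] turn [-0.0003, -0.0003, -0.1556] rows 7.380164178385709 3.9118745595610456
t 0.52 tcp [ 0.2831 -0.4653  0.2309] bed xyz [-531.8  113.   269.5] F board(x,y,z) [-0.29 -0.93  0.89] gap 1.0 grip 0.0 roterr [-2.36 -7.7  34.46]
```

>>> apply_moves(claw=[1, 1, 1, 1, 1], travel=[[0.048, 0, 0.01], [0.096, 0, 0.02], [0.144, 0, 0.03], [0.192, 0, 0.04], [0.24, 0, 0.05]], turn=[[0, 0, -0.035], [0, 0, -0.07], [0, 0, -0.105], [0, 0, -0.14], [0, 0, -0.146]])

```text
t: 0.93
tcp_pos: [0.4197, -0.3303, 0.1908]
tool_rot: [0.813, 0.582, -0.0, -0.0]
force: [-0.5, 0.4, 0.7]
finger_gap: 1.005
gripper_force: 0.0
```

```bash
python3 -c "
from plan import *
show(at(CH,CR,-.025,0,.12),CR);state()"
```

```text
travel [0.1083, 0.049, 0.0885] turn [-0.0001, -0.0001, -0.0099] rows 2.8426939520436436 0.24794022047733388
t 0.93 tcp [ 0.4197 -0.3303  0.1908] bed xyz [-381.3    3.3  207.9] F board(x,y,z) [0.42 0.53 0.67] gap 1.005 grip 0.0 roterr [-0.55 -7.97  8.26]
```

>>> apply_moves(claw=[1, 1, 1, 1, 1], travel=[[0.04, 0.018, 0.03], [0.08, 0.036, 0.06], [0.108, 0.049, 0.0885], [0.108, 0.049, 0.0885], [0.108, 0.049, 0.0885]], turn=[[0, 0, -0.005], [0, 0, -0.0099], [0, 0, -0.0099], [0, 0, -0.0099], [0, 0, -0.0099]])

```text
t: 1.35
tcp_pos: [0.4837, -0.2611, 0.1188]
tool_rot: [0.804, 0.595, -0.001, -0.002]
force: [0.2, 0.2, 0.2]
finger_gap: 1.003
gripper_force: 0.0
```

```bash
python3 -c "
from plan import *
import cv2
show(at(CH,CR,-.025,0,.003),CR);state()
s=manip.snapshot('scene');cv2.imwrite('pics/s1.png',cv2.resize(s['pixels'][200:330,90:270,::-1],None,fx=4,fy=4,interpolation=2))"
```

```text
travel [0.0004, 0.0017, 0.1448] turn [-0.0013, -0.0005, -0.0001] rows 2.7774854815033585 0.0340821065385234
t 1.35 tcp [ 0.4837 -0.2611  0.1188] bed xyz [-312.4  -47.   125.5] F board(x,y,z) [ 0.26 -0.15  0.14] gap 1.003 grip 0.0 roterr [-0.23 -7.9   6.53]
```

View pics/s1.png

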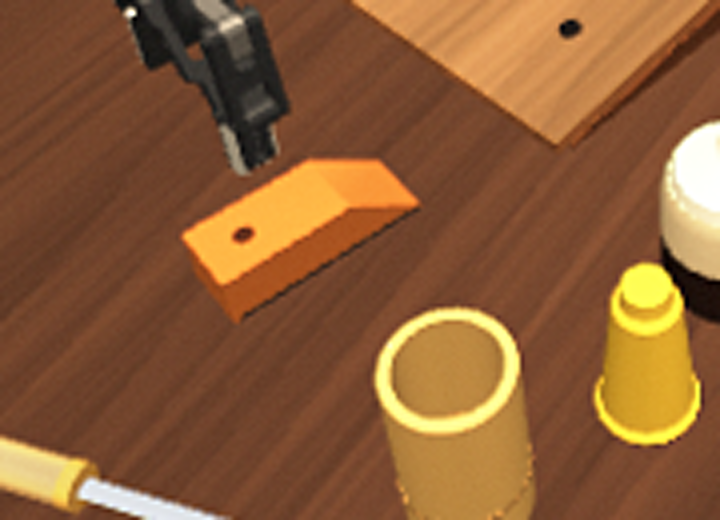

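The open fingers hover above the chock's rear half (chock at about (300,230) in the crop), aligned with it. Descending and closing.

>>> apply_moves(claw=[1, 1, 1, 1, 1], travel=[[0, 0.001, 0.05], [0, 0.0017, 0.09], [0, 0.0017, 0.125], [0, 0.0017, 0.1445], [0, 0.0017, 0.1445]], turn=[[0, 0, 0], [0, 0, 0], [0, 0, 0], [0, 0, 0], [0, 0, 0]])

```text
t: 1.82
tcp_pos: [0.4833, -0.2642, 0.0029]
tool_rot: [0.806, 0.592, -0.001, -0.002]
force: [-0.2, -0.6, 0.7]
finger_gap: 0.998
gripper_force: 0.0
```

>>> apply_moves(claw=[-0.2, -0.6, -0.6, -0.6, -0.6], travel=[[0, 0, 0], [0, 0, 0], [0, 0, 0], [0, 0, 0], [0, 0, 0]], turn=[[0, 0, 0], [0, 0, 0], [0, 0, 0], [0, 0, 0], [0, 0, 0]])

```text
t: 2.23
tcp_pos: [0.4856, -0.2645, 0.007]
tool_rot: [0.805, 0.594, -0.0, 0.001]
force: [-1.3, -0.6, 4.7]
finger_gap: 0.513
gripper_force: 40.4
```

```bash
python3 -c "
from plan import *
state()"
```

```text
t 2.23 tcp [ 0.4856 -0.2645  0.007 ] bed xyz [-330.9  -49.6   15.2] F board(x,y,z) [-0.22  1.19  4.76] gap 0.513 grip 40.4 roterr [-0.58 -8.09  6.66]
```

>>> apply_moves(claw=[-0.6, -0.6, -0.6, -0.6, -0.6], travel=[[0, 0, -0.02], [0, 0, -0.06], [0, 0, -0.1], [0, 0, -0.12], [0, 0, -0.12]], turn=[[0, 0, 0], [0, 0, 0], [0, 0, 0], [0, 0, 0], [0, 0, 0]], newtons=60)

```text
t: 2.65
tcp_pos: [0.4878, -0.2655, 0.1058]
tool_rot: [0.805, 0.593, 0.001, 0.005]
force: [-0.3, -0.2, -1.0]
finger_gap: 0.5
gripper_force: 61.9
```

```bash
python3 -c "
from plan import *
state();show(at(BED,BR,-.105,-.0095,.06),BR)"
```

```text
t 2.65 tcp [ 0.4878 -0.2655  0.1058] bed xyz [-317.7  -51.9  113.1] F board(x,y,z) [-0.34  0.25 -0.96] gap 0.5 grip 61.9 roterr [-1.   -8.25  6.65]
travel [0.2646, -0.0847, 0.0269] turn [0.0056, 0.0459, -0.0369] rows 5.355188911530296 1.486698877398212
```

>>> apply_moves(claw=[-0.6, -0.6, -0.6, -0.6, -0.6], travel=[[0.048, -0.015, 0], [0.096, -0.03, 0], [0.144, -0.045, 0], [0.19, -0.06, 0.01], [0.23, -0.074, 0.02]], turn=[[0, 0.01, -0.009], [0, 0.02, -0.018], [0.002, 0.03, -0.028], [0.004, 0.04, -0.037], [0.0056, 0.0459, -0.037]])

```text
t: 3.07
tcp_pos: [0.4828, -0.0685, 0.0849]
tool_rot: [0.767, 0.638, 0.053, -0.05]
force: [-0.8, -0.5, -2.4]
finger_gap: 0.504
gripper_force: 61.8
```

>>> apply_moves(claw=[-0.6, -0.6, -0.6], travel=[[0.02, -0.005, 0], [0.034, -0.01, 0], [0.034, -0.01, 0]], turn=[[0, 0, 0], [0, 0, 0], [0, 0, 0]])

```text
t: 3.32
tcp_pos: [0.4789, -0.0401, 0.0888]
tool_rot: [0.766, 0.639, 0.052, -0.051]
force: [0.3, 0.3, -1.0]
finger_gap: 0.504
gripper_force: 61.7
```

```bash
python3 -c "
from plan import *
state();show(at(BED,BR,-.105,-.0095,.025),BR)"
```

```text
t 3.32 tcp [ 0.4789 -0.0401  0.0888] bed xyz [-102.2   -2.    65.7] F board(x,y,z) [ 0.22 -0.25 -1.  ] gap 0.504 grip 61.7 roterr [ 0.66  0.33 -0.07]
travel [-0.0038, 0.0099, 0.0507] turn [-0.0037, -0.0019, 0.0004] rows 0.9943627910733627 0.10373570718588261
```

>>> apply_moves(claw=[-0.6, -0.6, -0.6, -0.6], travel=[[-0.002, 0.005, 0.025], [-0.0038, 0.0099, 0.05], [-0.0038, 0.0099, 0.05], [-0.0038, 0.0099, 0.05]], turn=[[-0.0037, -0.0019, 0], [-0.0037, -0.0019, 0], [-0.0037, -0.0019, 0], [-0.0037, -0.0019, 0]])

```text
t: 3.65
tcp_pos: [0.4883, -0.0419, 0.0484]
tool_rot: [0.768, 0.637, 0.054, -0.044]
force: [0.3, -0.2, -1.0]
finger_gap: 0.504
gripper_force: 61.6
```

```bash
python3 -c "
from plan import *
import cv2
state();show(at(BED,BR,-.105,-.0095,.008),BR)
s=manip.snapshot('top');np.savez('top1.npz',**s);cv2.imwrite('pics/t1.png',cv2.resize(s['pixels'][165:257,185:305,::-1],None,fx=6.5,fy=6.5,interpolation=2))"
```

```text
t 3.65 tcp [ 0.4883 -0.0419  0.0484] bed xyz [-107.9  -11.6   25.6] F board(x,y,z) [-0.25 -0.31 -0.97] gap 0.504 grip 61.6 roterr [-0.1  -0.04  0.13]
travel [0.0037, -0.0026, 0.022] turn [0.0005, 0.0002, -0.0007] rows 0.4312745826028985 0.023925637548930744
```

View pics/t1.png

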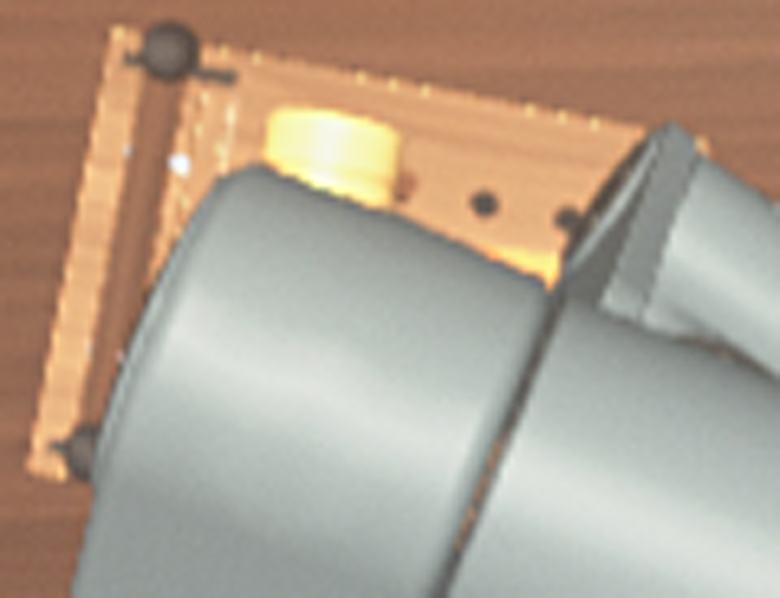

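The wrist hides most of it from above; only the chock's far edge shows, near (530,255). Checking in the scene camera.

```bash
python3 -c "
from plan import *
import cv2
s=manip.snapshot('scene');np.savez('sc1.npz',**s);cv2.imwrite('pics/s2.png',cv2.resize(s['pixels'][125:240,165:315,::-1],None,fx=5,fy=5,interpolation=2))"
```

```text
(no output)
```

View pics/s2.png

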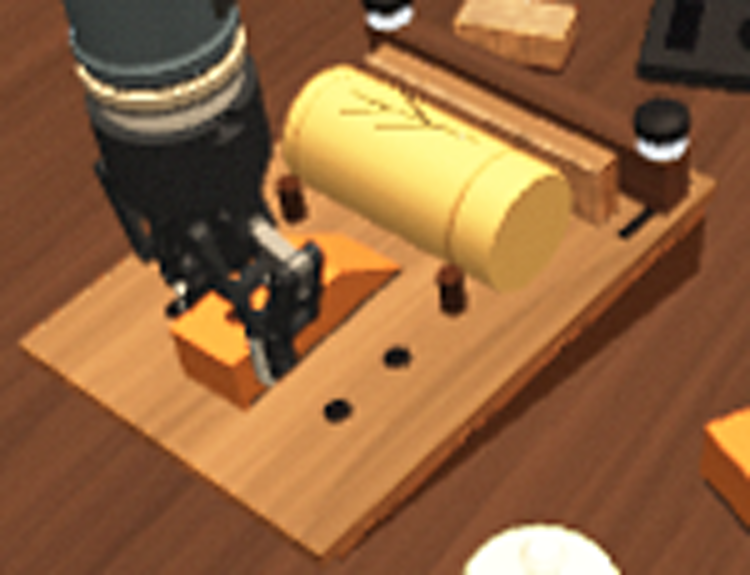

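The chock hangs square over the board with its thin end uphill (edge corner (400,268), rear lower corner (245,407)). The pot sits on its pegs at (290,198) and (452,290), with its right end at about (510,230).

```bash
cat >>h.py <<'E'
def onbed(s,u,v,h):
    from plan import BED,BR
    K,R,t=s["intrinsics"],s["R"],s["t"]; o=-R.T@t; r=R.T@np.linalg.inv(K)@[u,v,1]; n=-BR[:,2]
    return ((o+r*((BED+n*h-o)@n)/(r@n)-BED)@BR*[1,-1,-1]*1e3).round(1)
E
python3 -c "
from h import *;from plan import *
s=dict(np.load('sc1.npz'));c=lambda U,V:((U+.5)/5-.5+165,(V+.5)/5-.5+125)
print('edge corner',onbed(s,*c(400,268),.0206),'rear low',onbed(s,*c(245,407),.0186),'rear top near',onbed(s,*c(250,365),.0526),'rear top far',onbed(s,*c(172,325),.0526))
print('peg near top',onbed(s,*c(453,268),.025),'peg far',onbed(s,*c(290,180),.025),'hole',onbed(s,*c(338,410),0),onbed(s,*c(397,357),0))
P=cloud(s);P[s['depth']<=0]=np.nan
D=(P-BED)@BR*[1,-1,-1];m=(D[...,2]>.04)&(D[...,2]<.08)&(D[...,0]<.085)&(D[...,0]>.0)&(abs(D[...,1])<.1)
print('pot y pct',np.percentile(D[m][:,1],[0,1,3,50,97,99,100]).round(4))
t=dict(np.load('top0.npz'));P=cloud(t);D=(P-BED)@BR*[1,-1,-1];m=(D[...,2]>.06)&(D[...,2]<.08)&(D[...,0]<.08)&(D[...,0]>.0)&(abs(D[...,1])<.1)
print('pot top y pct',np.percentile(D[m][:,1],[0,1,3,50,97,99,100]).round(4))
"
```

```text
edge corner [-12.3 -30.1  20.6] rear low [-128.7  -31.7   18.6] rear top near [-125.2  -40.5   52.6] rear top far [-130.1   10.6   52.6]
peg near top [  1.2 -56.2  25. ] peg far [-0.5 63.6 25. ] hole [-92.3 -57.5   0. ] [-47.6 -57.2   0. ]
pot y pct [-0.0826 -0.0814 -0.081  -0.0199  0.0618  0.0656  0.0716]
pot top y pct [-0.084  -0.082  -0.0791 -0.0066  0.062   0.0646  0.0662]
```

>>> apply_moves(claw=[-0.6, -0.6, -0.6, -0.6], travel=[[0.0037, -0.0026, 0.01], [0.0037, -0.0026, 0.02], [0.0037, -0.0026, 0.02], [0.0037, -0.0026, 0.02]], turn=[[0, 0, 0], [0, 0, 0], [0, 0, 0], [0, 0, 0]])

```text
t: 4.08
tcp_pos: [0.4867, -0.0353, 0.0331]
tool_rot: [0.767, 0.637, 0.054, -0.044]
force: [-0.2, 0.0, -1.2]
finger_gap: 0.504
gripper_force: 61.7
```

```bash
python3 -c "
from plan import *
state();show(at(BED,BR,-.105,-.0095,.007),BR)"
```

```text
t 4.08 tcp [ 0.4867 -0.0353  0.0331] bed xyz [-103.9   -8.9    9.6] F board(x,y,z) [-0.17  0.21 -1.19] gap 0.504 grip 61.7 roterr [-0.09 -0.03  0.07]
travel [-0.0014, 0.0008, 0.0033] turn [0.0005, 0.0002, -0.0004] rows 0.0698000347760018 0.016935302572602066
```

>>> apply_moves(claw=[-0.6, -0.6, -0.6, -0.6], travel=[[0, 0.0005, 0.0015], [0, 0.0008, 0.0025], [0, 0.0008, 0.003], [0, 0.0008, 0.003]], turn=[[0, 0, 0], [0, 0, 0], [0, 0, 0], [0, 0, 0]])

```text
t: 4.42
tcp_pos: [0.4881, -0.0355, 0.0312]
tool_rot: [0.767, 0.637, 0.054, -0.043]
force: [0.4, -0.9, -0.7]
finger_gap: 0.502
gripper_force: 61.9
```

```bash
python3 -c "
from plan import *
state()"
```

```text
t 4.42 tcp [ 0.4881 -0.0355  0.0312] bed xyz [-104.1  -10.3    7.8] F board(x,y,z) [-0.89 -0.5  -0.61] gap 0.502 grip 61.9 roterr [-0.19 -0.05  0.08]
```

>>> apply_moves(claw=[-0.6, -0.6, -0.6, -0.6], travel=[[0, -0.001, 0.001], [0, -0.001, 0.0015], [0, -0.001, 0.0015], [0, -0.001, 0.0015]], turn=[[0, 0, 0], [0, 0, 0], [0, 0, 0], [0, 0, 0]])

```text
t: 4.75
tcp_pos: [0.4881, -0.0355, 0.0312]
tool_rot: [0.768, 0.637, 0.055, -0.042]
force: [-0.2, -0.1, 10.2]
finger_gap: 0.503
gripper_force: 63.1
```

```bash
python3 -c "
from plan import *
state()"
```

```text
t 4.75 tcp [ 0.4881 -0.0355  0.0312] bed xyz [-104.1  -10.3    7.7] F board(x,y,z) [ 1.26  0.17 10.15] gap 0.503 grip 63.1 roterr [-0.31 -0.05  0.07]
```

>>> apply_moves(claw=[-0.6, -0.6, -0.6, -0.6, -0.6], travel=[[0, 0, -0.0013], [0.01, 0, -0.0013], [0.02, 0, -0.0013], [0.03, 0, -0.0013], [0.04, 0, -0.0013]], turn=[[0, 0, 0], [0, 0, 0], [0, 0, 0], [0, 0, 0], [0, 0, 0]])

```text
t: 5.17
tcp_pos: [0.4936, -0.0039, 0.0357]
tool_rot: [0.767, 0.638, 0.054, -0.042]
force: [-1.4, -7.3, 4.4]
finger_gap: 0.504
gripper_force: 62.5
```

```bash
python3 -c "
from plan import *
state()"
```

```text
t 5.17 tcp [ 0.4936 -0.0039  0.0357] bed xyz [-71.8  -9.9   7.7] F board(x,y,z) [-6.71  0.01  5.39] gap 0.504 grip 62.5 roterr [-0.25 -0.11  0.02]
```

>>> apply_moves(claw=[-0.6, -0.6, -0.6, -0.6], travel=[[0, 0, -0.0007], [0.003, 0, -0.0007], [0.006, 0, -0.0007], [0.006, 0, -0.0007]], turn=[[0, 0, 0], [0, 0, 0], [0, 0, 0], [0, 0, 0]])

```text
t: 5.5
tcp_pos: [0.4935, 0.0014, 0.0364]
tool_rot: [0.767, 0.637, 0.054, -0.044]
force: [0.5, 0.8, 0.8]
finger_gap: 0.506
gripper_force: 61.9
```

```bash
python3 -c "
from plan import *
state()"
```

```text
t 5.5 tcp [0.4935 0.0014 0.0364] bed xyz [-66.5  -8.8   7.7] F board(x,y,z) [ 0.94 -0.32  0.63] gap 0.506 grip 61.9 roterr [-0.1  -0.01  0.08]
```

>>> apply_moves(claw=[-0.6, -0.6, -0.6, -0.6, -0.6], travel=[[0.002, 0, 0], [0.004, 0, 0], [0.006, 0, 0], [0.008, 0, 0], [0.01, 0, 0]], turn=[[0, 0, 0], [0, 0, 0], [0, 0, 0], [0, 0, 0], [0, 0, 0]])

```text
t: 5.92
tcp_pos: [0.4951, 0.0085, 0.0375]
tool_rot: [0.768, 0.637, 0.054, -0.044]
force: [-0.2, -1.1, -1.6]
finger_gap: 0.507
gripper_force: 61.8
```

```bash
python3 -c "
from plan import *
state()"
```

```text
t 5.92 tcp [0.4951 0.0085 0.0375] bed xyz [-59.1  -9.1   7.8] F board(x,y,z) [-1.3   0.   -1.47] gap 0.507 grip 61.8 roterr [-0.13 -0.03  0.1 ]
```

>>> apply_moves(claw=[-0.6, -0.6, -0.6, -0.6, -0.6], travel=[[0.002, 0, 0], [0.004, 0, 0], [0.006, 0, 0], [0.008, 0, 0], [0.01, 0, 0]], turn=[[0, 0, 0], [0, 0, 0], [0, 0, 0], [0, 0, 0], [0, 0, 0]])

```text
t: 6.33
tcp_pos: [0.4961, 0.0161, 0.0386]
tool_rot: [0.767, 0.637, 0.054, -0.044]
force: [-2.2, -5.2, -1.5]
finger_gap: 0.506
gripper_force: 62.0
```

```bash
python3 -c "
from plan import *
state()"
```

```text
t 6.33 tcp [0.4961 0.0161 0.0386] bed xyz [-51.4  -8.7   7.8] F board(x,y,z) [-5.69  1.2  -0.71] gap 0.506 grip 62.0 roterr [-0.09 -0.06  0.05]
```

>>> apply_moves(claw=[-0.6, -0.6, -0.6], travel=[[0.001, 0, 0], [0.001, 0, 0], [0.001, 0, 0]], turn=[[0, 0, 0], [0, 0, 0], [0, 0, 0]])

```text
t: 6.58
tcp_pos: [0.4963, 0.0171, 0.0388]
tool_rot: [0.767, 0.637, 0.054, -0.044]
force: [-1.1, -2.6, -1.7]
finger_gap: 0.505
gripper_force: 62.1
```

```bash
python3 -c "
from plan import *
import cv2
state()
s=manip.snapshot('scene');np.savez('sc2.npz',**s);cv2.imwrite('pics/s3.png',cv2.resize(s['pixels'][125:240,165:315,::-1],None,fx=5,fy=5,interpolation=2))"
```

```text
t 6.58 tcp [0.4963 0.0171 0.0388] bed xyz [-50.3  -8.8   7.8] F board(x,y,z) [-3.01  0.6  -1.32] gap 0.505 grip 62.1 roterr [-0.09 -0.03  0.07]
```

View pics/s3.png

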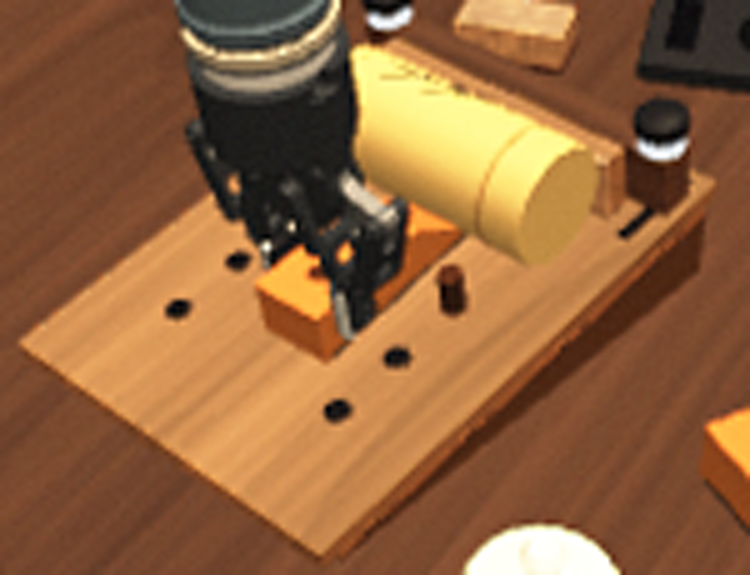

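The pot has left the pegs and is against the bar (right end at (600,190)). The chock is square between the pegs with its tip under the pot at (455,232). Continuing in small steps.

>>> apply_moves(claw=[-0.6, -0.6, -0.6], travel=[[0.0012, 0, 0], [0.0024, 0, 0], [0.0024, 0, 0]], turn=[[0, 0, 0], [0, 0, 0], [0, 0, 0]])

```text
t: 6.88
tcp_pos: [0.497, 0.0189, 0.0391]
tool_rot: [0.767, 0.637, 0.054, -0.044]
force: [-1.1, -3.5, -1.4]
finger_gap: 0.509
gripper_force: 62.1
```

```bash
python3 -c "
from plan import *
state()"
```

```text
t 6.88 tcp [0.497  0.0189 0.0391] bed xyz [-48.4  -9.1   7.9] F board(x,y,z) [-3.8   0.43 -0.89] gap 0.509 grip 62.1 roterr [-0.13 -0.04  0.07]
```

```bash
python3 - <<'E'
import numpy as np,cv2
from h import *; from plan import BED,BR
s=dict(np.load("top0.npz"))
def proj(x,y,h):
    w=BED+BR@np.array([x,-y,-h]); c=s["R"]@w+s["t"]; k=s["intrinsics"]@c; return k[:2]/k[2]
xs=np.arange(.08,.146,.002); ys=np.linspace(-.055,.055,40)
pix=np.array([[proj(x,y,.04) for y in ys] for x in xs]).astype(np.float32)
v=cv2.remap(s["pixels"],pix[...,0],pix[...,1],cv2.INTER_LINEAR); d=cv2.remap(cloud(s).astype(np.float32),pix[...,0],pix[...,1],cv2.INTER_NEAREST)
D=(d-BED)@BR*[1,-1,-1]
for x,a,b in zip(xs,np.median(v,1),np.median(D,1)): print(round(x*1e3),a.astype(int),(b*1e3).round(0)[[0,2]])
E
```

```text
80 [229 176 124] [78.  2.]
82 [229 177 124] [81.  2.]
84 [229 177 124] [82.  1.]
86 [230 177 125] [85.  2.]
88 [231 181 128] [87.  2.]
90 [235 190 139] [89.  3.]
92 [239 203 152] [92. 41.]
94 [237 197 146] [94. 43.]
96 [230 183 131] [96. 43.]
98 [226 174 122] [98. 42.]
100 [226 172 121] [100.  42.]
102 [228 174 122] [102.  42.]
104 [229 176 123] [104.  41.]
106 [227 175 124] [106.  42.]
108 [223 172 121] [108.  42.]
110 [224 169 119] [110.  12.]
112 [230 177 125] [111.   2.]
114 [233 180 126] [114.   2.]
116 [223 170 119] [115.   1.]
118 [193 139  99] [118.  26.]
120 [163 115  83] [120.  42.]
122 [149 107  78] [122.  41.]
124 [150 107  79] [124.  41.]
126 [155 111  82] [126.  41.]
128 [161 115  85] [128.  40.]
130 [165 117  87] [130.  41.]
132 [164 116  86] [132.  42.]
134 [160 114  85] [134.  43.]
136 [161 115  86] [136.  42.]
138 [175 126  92] [138.  41.]
140 [204 150 107] [140.  36.]
142 [226 171 121] [142.   0.]
144 [231 178 126] [144.   1.]
```

The bar spans 91–109.5 and the rail front is at about 118, so the play is about 8.5 mm and the rail should come at TCP x ≈ -46 to -40. Stepping carefully.

>>> apply_moves(claw=[-0.6, -0.6, -0.6], travel=[[0.0008, 0, 0], [0.0016, 0, 0], [0.0016, 0, 0]], turn=[[0, 0, 0], [0, 0, 0], [0, 0, 0]])

```text
t: 7.13
tcp_pos: [0.4973, 0.0195, 0.0392]
tool_rot: [0.767, 0.638, 0.054, -0.043]
force: [-2.7, -7.3, -2.0]
finger_gap: 0.51
gripper_force: 62.2
```

```bash
python3 -c "
from plan import *
state()"
```

```text
t 7.13 tcp [0.4973 0.0195 0.0392] bed xyz [-47.8  -9.3   8. ] F board(x,y,z) [-7.84  1.34 -0.88] gap 0.51 grip 62.2 roterr [-0.15 -0.1   0.04]
```

>>> apply_moves(claw=[-0.6, -0.6, -0.6], travel=[[0.0003, 0, 0], [0.0003, 0, 0], [0.0003, 0, 0]], turn=[[0, 0, 0], [0, 0, 0], [0, 0, 0]])

```text
t: 7.38
tcp_pos: [0.4973, 0.0195, 0.0392]
tool_rot: [0.767, 0.638, 0.054, -0.043]
force: [-3.6, -8.6, -2.3]
finger_gap: 0.502
gripper_force: 62.2
```

```bash
python3 -c "
from plan import *
state()
s=manip.snapshot('scene');np.savez('sc3.npz',**s)
import cv2;cv2.imwrite('pics/s4.png',cv2.resize(s['pixels'][130:190,230:310,::-1],None,fx=10,fy=10,interpolation=2))
from h import *
t=manip.snapshot('top')
for n in range(-80,-30,6): 
    xs=np.arange(.085,.13,.002); o=[]
    for x in xs:
        w=BED+BR@np.array([x,-n/1e3,-.04]);k=t['intrinsics']@(t['R']@w+t['t']);u,v=(k[:2]/k[2]).round().astype(int);P=px(t,u,v);o.append(int(((P-BED)@BR)[2]*-1e3))
    print(n,o)
"
```

```text
t 7.38 tcp [0.4973 0.0195 0.0392] bed xyz [-47.8  -9.3   8. ] F board(x,y,z) [-9.36  1.93 -1.03] gap 0.502 grip 62.2 roterr [-0.15 -0.1   0.04]
-80 [68, 70, 62, 64, 56, 56, 49, 40, 40, 41, 41, 38, 41, 41, 43, 43, 41, 43, 43, 41, 41, 43, 40]
-74 [60, 65, 58, 58, 56, 55, 55, 46, 35, 35, 39, 39, 43, 42, 42, 40, 40, 40, 42, 42, 42, 42, 40]
-68 [67, 62, 62, 59, 59, 55, 46, 46, 43, 43, 38, 39, 39, 43, 39, 39, 36, 36, 42, 41, 41, 43, 43]
-62 [71, 67, 59, 59, 55, 55, 46, 42, 42, 38, 38, 42, 41, 41, 45, 41, 40, 39, 39, 37, 38, 38, 40]
-56 [66, 66, 61, 57, 59, 54, 54, 46, 50, 50, 40, 40, 41, 38, 38, 40, 40, 40, 44, 44, 40, 40, 40]
-50 [62, 63, 63, 59, 59, 60, 48, 48, 52, 52, 38, 38, 38, 45, 42, 42, 35, 35, 42, 45, 37, 35, 35]
-44 [63, 60, 60, 60, 57, 57, 50, 38, 38, 41, 41, 46, 39, 39, 39, 39, 40, 41, 41, 42, 51, 51, 46]
-38 [62, 62, 57, 58, 58, 54, 54, 39, 1406, 1406, 38, 38, 38, 40, 40, 38, 38, 35, 42, 42, 43, 42, 42]
-32 [69, 58, 58, 60, 60, 53, 50, 50, 41, 36, 36, 39, 39, 41, 39, 41, 41, 41, 43, 39, 39, 37, 37]
```

View pics/s4.png

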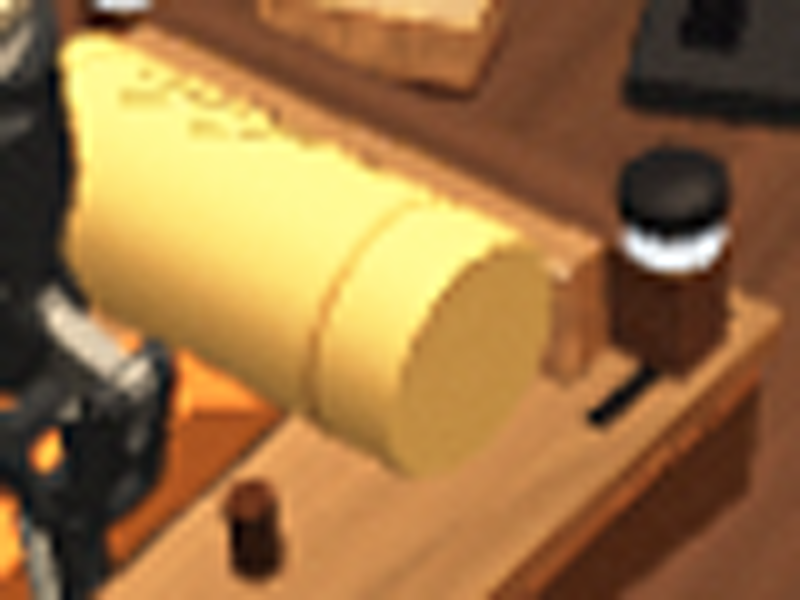

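The bar is on the rail with no gap left (bar end meets the rail at (600,290)). Push is 9.4 N and steep. Settling the sole by a quarter millimetre before release.

>>> apply_moves(claw=[-0.6, -0.6, -0.6, -0.6], travel=[[0, 0, 0.0003], [0, 0, 0.0003], [0, 0, 0.0003], [0, 0, 0.0003]], turn=[[0, 0, 0], [0, 0, 0], [0, 0, 0], [0, 0, 0]])

```text
t: 7.82
tcp_pos: [0.4973, 0.0195, 0.0391]
tool_rot: [0.767, 0.638, 0.054, -0.043]
force: [-2.6, -7.6, -1.0]
finger_gap: 0.506
gripper_force: 62.4
```

```bash
python3 -c "
from plan import *
state()"
```

```text
t 7.82 tcp [0.4973 0.0195 0.0391] bed xyz [-47.8  -9.3   7.8] F board(x,y,z) [-7.99  1.21  0.12] gap 0.506 grip 62.4 roterr [-0.15 -0.11  0.04]
```

>>> apply_moves(claw=[-0.6, -0.6, -0.6, -0.6], travel=[[0.0004, 0, 0.0001], [0.0004, 0, 0.0001], [0.0004, 0, 0.0001], [0.0004, 0, 0.0001]], turn=[[0, 0, 0], [0, 0, 0], [0, 0, 0], [0, 0, 0]])

```text
t: 8.15
tcp_pos: [0.4974, 0.0195, 0.0391]
tool_rot: [0.767, 0.638, 0.054, -0.043]
force: [-3.4, -9.5, -0.3]
finger_gap: 0.505
gripper_force: 62.5
```

```bash
python3 -c "
from plan import *
state()"
```

```text
t 8.15 tcp [0.4974 0.0195 0.0391] bed xyz [-47.8  -9.3   7.8] F board(x,y,z) [-9.86  1.59  1.11] gap 0.505 grip 62.5 roterr [-0.16 -0.13  0.02]
```

>>> apply_moves(claw=[-0.6, -0.6, -0.6, -0.6], travel=[[0.0002, 0, 0], [0.0002, 0, 0], [0.0002, 0, 0], [0.0002, 0, 0]], turn=[[0, 0, 0], [0, 0, 0], [0, 0, 0], [0, 0, 0]])

```text
t: 8.48
tcp_pos: [0.4973, 0.0195, 0.0391]
tool_rot: [0.767, 0.638, 0.054, -0.043]
force: [-4.2, -10.4, 1.1]
finger_gap: 0.51
gripper_force: 62.5
```

```bash
python3 -c "
from plan import *
state()"
```

```text
t 8.48 tcp [0.4973 0.0195 0.0391] bed xyz [-47.8  -9.3   7.8] F board(x,y,z) [-10.73   2.21   2.59] gap 0.51 grip 62.5 roterr [-0.16 -0.14  0.01]
```

>>> apply_moves(claw=[0.15, 0.3, 0.4, 0.5, 0.5], travel=[[0, 0, 0], [0, 0, 0], [0, 0, 0], [0, 0, 0], [0, 0, 0]], turn=[[0, 0, 0], [0, 0, 0], [0, 0, 0], [0, 0, 0], [0, 0, 0]], newtons=20)

```text
t: 8.9
tcp_pos: [0.4978, 0.0212, 0.0392]
tool_rot: [0.767, 0.637, 0.054, -0.043]
force: [-0.2, -0.3, 0.5]
finger_gap: 0.752
gripper_force: 0.0
```

```bash
python3 -c "
from plan import *
state()"
```

```text
t 8.9 tcp [0.4978 0.0212 0.0392] bed xyz [-46.1  -9.5   7.7] F board(x,y,z) [-0.26  0.17  0.58] gap 0.752 grip 0.0 roterr [-0.17 -0.02  0.07]
```

>>> apply_moves(claw=[0.5, 0.5, 0.5, 0.5, 0.5], travel=[[0, 0, -0.02], [-0.005, 0, -0.06], [-0.02, 0, -0.1], [-0.05, 0, -0.14], [-0.08, 0, -0.17]], turn=[[0, 0, 0], [0, 0, 0], [0, 0, 0], [0, 0, 0], [0, 0, 0]])

```text
t: 9.32
tcp_pos: [0.4825, -0.0603, 0.1671]
tool_rot: [0.767, 0.638, 0.055, -0.042]
force: [0.5, -0.6, -0.6]
finger_gap: 0.747
gripper_force: 0.0
```

>>> apply_moves(claw=[0.5, 0.5, 0.5, 0.5, 0.5], travel=[[-0.04, 0, -0.02], [-0.08, 0, -0.04], [-0.12, 0, -0.04], [-0.16, 0, -0.04], [-0.2, 0, -0.04]], turn=[[0, 0, 0], [0, 0, 0], [0, 0, 0], [0, 0, 0], [0, 0, 0]])

```text
t: 9.73
tcp_pos: [0.4519, -0.2214, 0.1748]
tool_rot: [0.767, 0.637, 0.054, -0.043]
force: [0.3, 0.2, 0.3]
finger_gap: 0.749
gripper_force: 0.0
```

```bash
python3 -c "
from plan import *
import cv2
state()
s=manip.snapshot('scene');t=manip.snapshot('top');np.savez('sc4.npz',**s)
a=cv2.resize(s['pixels'][120:240,165:320,::-1],(520,400),interpolation=2);b=cv2.resize(t['pixels'][165:257,185:305,::-1],(520,400),interpolation=2)
cv2.imwrite('pics/fin.png',cv2.resize(np.hstack([a,b])[:, :],(800,308)))"
```

```text
t 9.73 tcp [ 0.4519 -0.2214  0.1748] bed xyz [-271.6   -8.5  176.4] F board(x,y,z) [ 0.32 -0.22  0.28] gap 0.749 grip 0.0 roterr [-0.22 -0.06  0.07]
```

View pics/fin.png

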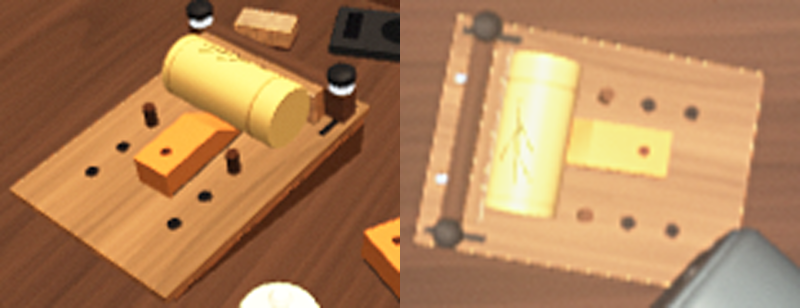

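The pot is held between the chock (centred and square, about (620,148) in the right view) and the bar, and the pins now stick out behind the rail at (460,78) and (441,178). One last numeric check of the bar–rail gap before handing in.

```bash
python3 - <<'E'
import numpy as np,cv2
from h import *; from plan import *
s=manip.snapshot("top"); D=(cloud(s)-BED)@BR*[1,-1,-1]; g=s["depth"]>0
m=g&(abs(D[...,1])<.05)
for a in np.arange(.09,.142,.003):
    k=m&(D[...,0]>=a)&(D[...,0]<a+.003); print(round(a*1e3),int(k.sum()),(np.percentile(D[k][:,2],[10,50])*1e3).round(0))
w=D[g&(D[...,2]>.045)&(D[...,2]<.085)&(D[...,0]>0)&(D[...,0]<.095)&(abs(D[...,1])<.065)]
from scipy.optimize import least_squares
print("pot x,z,tilt",least_squares(lambda p:np.hypot(w[:,0]-p[0]-p[2]*w[:,1],w[:,2]-p[1])-.035,[.06,.035,0],loss="soft_l1",f_scale=.002).x.round(4))
c=D[g&(D[...,2]>.028)&(D[...,2]<.042)&(D[...,0]<-.0)&(D[...,0]>-.1)&(abs(D[...,1]+.01)<.03)]
r=cv2.minAreaRect((c[:,:2]*1e3).astype(np.float32)); A=np.c_[c[:,:2],np.ones(len(c))]; print("chock top",r,"tilt deg",np.degrees(np.linalg.lstsq(A,c[:,2],rcond=None)[0][:2]).round(2)); state()
E
```

```text
90 31 [56. 60.]
93 29 [51. 56.]
96 33 [43. 50.]
99 29 [39. 42.]
102 31 [38. 42.]
105 27 [38. 41.]
108 29 [39. 42.]
111 27 [39. 42.]
114 28 [38. 41.]
117 31 [38. 41.]
120 29 [37. 42.]
123 29 [39. 42.]
126 28 [39. 42.]
129 30 [39. 42.]
132 29 [40. 42.]
135 29 [39. 41.]
138 26 [-1. 40.]
141 29 [-2.  2.]
pot x,z,tilt [ 0.0652  0.0365 -0.004 ]
chock top ((-34.36240768432617, -12.203310012817383), (69.1402816772461, 44.258182525634766), 1.418971300125122) tilt deg [0.56 1.88]
t 9.88 tcp [ 0.452  -0.222   0.1742] bed xyz [-272.3   -8.8  175.8] F board(x,y,z) [ 0.58 -0.06 -0.33] gap 0.75 grip 0.0 roterr [-0.2  -0.03  0.3 ]
```

```bash
python3 -c "
from station import manip
print(manip.sign_off())"
```

```text
the job is handed in; nothing more can be done
None
```

The job is handed in at about 10 s on the robot's clock: the chock sits square between the pegs and holds the pot against the bar, with no gap left between bar and rail, after a final press of about 10.7 N at the wrist (part of it the sole's drag) and a clean release.

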